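# Unlock a control cabinet and hold the key turned

## Robot

A 7-joint arm with a two-finger parallel gripper is mounted at the origin on the work surface. World frame = base frame: x ahead of the robot, y to its left, z up, the work surface at z = 0. Lengths are in m, angles in degrees, forces in N, time in s.
With the tool pointing down it reaches from about 0.35 to 0.9 m from the base axis. Payload 8.1 kg.
Tool frame: the origin (TCP) lies at the very end of the fingers, on their centre line; the grasp point (between the pads) lies 19 mm behind it; z points along the fingers, y is the line along which they close (so a half turn about z gives the same grasp; the last joint's range is limited). The gripper opens to 92 mm and grips with 3 to 60 N. Pads are 19 mm wide; open, the fingers measure 130 mm over their backs; the gripper's body (75 mm by 190 mm) begins 47 mm behind the grasp point.
Start: joints at [60.527, 24.895, 1.432, 90.138, -0.665, 64.973, -4.303], TCP at [0.25, -0.573, 0.204] pointing down, gripper open.
Joint ranges: [-149.89, 149.89], [-25.12, 119.58], [-72.63, 75.52], [4.76, 147.25], [-75.54, 255.54], [6.69, 114.76], [-157.13, 157.13]. Speed limits (degrees/s): [127.2, 127.2, 172.46, 172.46, 180, 180, 180].

## Interface

Orientations are given as a 3x3 rotation matrix whose columns are the frame's x, y, z axes.
In Python, from station import robot, viewer, ticket, spotter gives the robot as it stands.
- The arm moves only by the tool move_arm, never from a script. Its argument "steps" is a list of rows, each a list of 2 entries, a list of its own where there are three numbers: the shift along the tool's x, y, z in mm, then the turn about the tool's z in degrees. In form: [[[x, y, z], turn], ...]. A call has 1 to 5 rows; each row shifts and turns the commanded pose from where the row before left it, along the tool's axes as they then stand; what a row does not reach is not made up. A row lasts 1/8 s, in which the tool goes at most 62.5 mm and 10.7 degrees, less where a joint would pass 70% of its speed; a pose out of reach is approached as far as the arm can. A call with a gripper value outside its range is refused whole. "grip" is the opening, from 0 (shut) to 1 (fully open), set as the call begins (left out, the last holds). The fingers move at their own pace and stop on an object; "squeeze" is the grip in N (left out, the last holds). Time passes only in rows, so rows that do not move let the fingers close. It gives the time, the measured TCP pose, the force, the opening and the grip force at its end, in the units of the state.
- robot.get_state(): the state, without advancing time (a new reading comes with each control period).
- viewer.get_image(name): name is "scene" or "top"; returns a dict with "img" (384x512x3 uint8, blue, green, red), "fx", "fy", "cx", "cy" (pixels), "rvec" (rotation vector, rad) and "tvec" (3), from world to camera coordinates, as OpenCV has them. Camera axes: x right, y down, z forward; pixel columns grow to the right and rows downward; lengths in m; the calibration is good to about 2 mm. A picture is of the moment at which its call begins. There is no depth.
- ticket.finish_job(): hands the job in; it is judged then, once.
Trained networks look in a picture, given as the dict that the camera call returned (one of the last four; its "shot" number tells which), for a name from the list of things; names that differ only in an ending like _2 or _b are one class to them, and where a whole thing is asked for, a point or a joint stands for the part that bears it (a point fixed in the world has none). Each returns a list of dicts, best first, with "p" (0 to 1); they miss things now and then, are a little off and sometimes report something else, mostly with a low value. They report only what shows in the picture. A call takes as long as a camera call.
- spotter.trace(query, picture): "region" (384x512 bool, what is visible of it) and "box" ([centre column, centre row, width, height] in pixels, round what is visible of it).
- spotter.landmark_of(query, picture): "position" ([column, row] in pixels: a listed point, or the origin of a listed thing).
The state is a dict: "t": time; "joints": joint angles; "qvel": joint speeds; "tau": joint torques, N m; "ee_pos": TCP position; "eef_rot": TCP orientation; "contact_force": force on the tool from outside, world axes, zero at the start; "torque": the same for the moment, N m; "opening": opening from 0.0 (shut) to 1.0 (fully open); "gripper_force": force on a finger pad.
Only numpy, scipy, OpenCV 4.12 (cv2) and the standard library are available. Lean on these libraries where they do the work, as an engineer would, in place of code of your own. Each camera call takes 0.05 s, during which the arm holds its last target. There are 200 camera calls.

## Task

Take the flat key with the rectangular head out of the wooden key block, push it fully home into the lock in the door of the grey control cabinet (the pins are sticky: wiggle it past them), and turn it a quarter turn clockwise as far as it goes. The lock springs back, so finish while still gripping the key, holding it home and turned. Leave the other key in the block and the goods on the counter where they are.

Things in the scene. Friction and masses are not known exactly. Their poses are not given: they have to be found in the camera images.
- key: The key to use, upright, blade down, 50 g. Black rectangular head 9 mm thick (own x), 32 wide (y), from 4 to 34 mm above the origin. Origin: centre of the underside of its steel collar (20 mm diameter, 4 high). Below it a flat steel blade 4 mm thick (x), 12 wide (y), 24 long, end edge rounded. z points from blade to head. It fits the lock either way round (half turns about z are equal).
- spare: Another key, to be left in the block: the same black plastic, collar and height, but a round disc head (32 mm diameter, 9 mm thick along own x) and a 6 mm square bit. Origin: underside of the collar.
- keyblock: Wooden block, fixed, 50 x 120 x 34 mm (x, y, z); two slots 7 mm (x) by 14.5 mm (y) through it at y = -32 and +32 mm. A key stands in each, collar resting on the top, width of the head along the block's y. Which key is in which slot varies. Origin: centre of its underside.
- enclosure: Grey sheet-metal control cabinet, fixed, lying on its back with its white door up: 200 x 280 x 110 mm (x, y, z). Origin: centre of its underside. The door has a dark window and a small round lock near its -y edge, on the centre line in x, 85 mm from the cabinet's centre.
- lock_mouth (a point): Centre of the lock plug's brass face, 110 mm above the counter; z up, x across the slot, y along it; turns with the plug. Slot 5.6 mm (x) by 14 mm (y), its mouth bevelled 45 degrees, 3 mm wide and deep. A steel rim round the face (inside diameter 26, outside 44 mm) stands 2 mm above it. Fully home, the key's collar rests on the face: key origin at this point.
- lock_bottom (a point): Where the blade's end is when home: 24 mm straight below the lock's face, inside. On the way stand two sticky friction pins, one on each broad side of the slot, 8 and 13 mm deep, and from 16 mm a light spring plunger (1 to 3 N). Pushing in takes about 5 to 20 N, least when the blade is not pressed against one side: small sideways or twisting wiggles (1 mm, 0.05 rad) help.
- lock (a joint): Turn of the lock plug in rad: 0 = locked, slot along the cabinet's y; grows clockwise seen from above to the stop at 1.57 (a quarter turn). It turns only with the key within 1.5 mm of fully home (before that it has 0.1 rad of play). The blade has about 0.15 rad of play in the slot, so the plug lags behind the key. A spring turns it back when let go: 0.01 Nm at first, 0.07 Nm at the stop.
- pump: Bystander: blue upright pump with black cap and handle, 124 mm in diameter, 180 mm high. Origin: centre of its underside.
- valve: Bystander: brass check valve, 52 mm in diameter, 64 mm high. Origin: centre of its underside.
- carton: Bystander: cardboard carton 80 x 120 x 70 mm. Origin: centre of its underside.

How it is judged:
By the outcome, as a careful person would: the job done as asked, in the order asked, and still so for the second after the job is handed in, while the arm keeps its last pose, push and grip.
It also fails if it takes over 50 s, if anything falls off the work surface, if the arm or the gripper's body presses on something with over 40 N, if the wrist force passes 120 N, or if a joint passes its speed limit or range.

## Working session

There is one attempt and no reset: what is moved stays moved. The work goes in short steps, Python scripts to look and compute and a tool call to move; the robot and the scene stay as the last step left them, time stands still between calls to the robot, and variables do not carry over. Pictures are saved under pics/ and viewed, at most 10 in all, crops included, and the job is handed in when it is done.

Besides the shell and the picture viewer there is one more tool, called after ">>>" by a JSON object that holds its "fn" and its "kwargs", one argument or row to a line. move_arm: Moves the arm, as the interface text tells. Its arguments: {"type":"object","properties":{"steps":{"type":"array","items":{"type":"array"}},"grip":{"type":"number"},"squeeze":{"type":"number"}},"required":["steps"]}

```bash
mkdir -p pics
cat > h.py <<'E'
import numpy as np, cv2
from station import robot, viewer, ticket, spotter
def ray(p,px):
    K=np.array([[p['fx'],0,p['cx']],[0,p['fy'],p['cy']],[0,0,1.]])
    R,_=cv2.Rodrigues(np.array(p['rvec'],float)); t=np.array(p['tvec'],float).ravel()
    d=R.T@np.linalg.inv(K)@np.array([px[0],px[1],1.]); return -R.T@t,d/np.linalg.norm(d)
def onz(p,px,z):
    c,d=ray(p,px); return c+d*(z-c[2])/d[2]
def tri(prs):
    A=np.zeros((3,3));b=np.zeros(3)
    for p,px in prs:
        c,d=ray(p,px);M=np.eye(3)-np.outer(d,d);A+=M;b+=M@c
    return np.linalg.solve(A,b)
def proj(p,X):
    K=np.array([[p['fx'],0,p['cx']],[0,p['fy'],p['cy']],[0,0,1.]])
    return cv2.projectPoints(np.array(X,float).reshape(-1,3),np.array(p['rvec'],float),np.array(p['tvec'],float),K,None)[0].reshape(-1,2)
E
python3 - <<'E'
from h import *
np.set_printoptions(precision=4,suppress=True)
P={n:viewer.get_image(n) for n in('scene','top')}
for n,p in P.items():
    cv2.imwrite(f'pics/{n}0.png',p['img']); print(n,p['fx'],ray(p,(256,192)))
for q in ['key','spare','keyblock','enclosure','lock_mouth','pump','valve','carton']:
    L={}
    for n,p in P.items():
        r=spotter.landmark_of(q,p); L[n]=r[0] if r else None
        print(q,n,[(np.round(a['position'],1),round(a['p'],2)) for a in r[:2]])
    if all(L.values()): print('  tri',tri([(P[n],L[n]['position']) for n in P]))
s=robot.get_state();print(s)
E
```

```text
scene 393.5030165423893 (array([ 1.0616, -0.7777,  0.851 ]), array([-0.4479,  0.6345, -0.6299]))
top 459.7145597759892 (array([ 0.4388, -0.0507,  1.7343]), array([ 0.05  , -0.0068, -0.9987]))
key scene [(array([187.8, 246.8]), 0.7)]
key top [(array([310.7, 212.8]), 0.37)]
  tri [ 0.4551 -0.2623  0.0181]
spare scene [(array([208.3, 236.8]), 0.58)]
spare top [(array([294.2, 199.5]), 0.39)]
  tri [ 0.4964 -0.2051  0.038 ]
keyblock scene [(array([200.3, 248.7]), 0.74)]
keyblock top [(array([301.4, 205.2]), 0.61)]
  tri [ 0.4802 -0.2324  0.0009]
enclosure scene [(array([294.2, 197.4]), 0.62)]
enclosure top [(array([308.4, 211.1]), 0.21)]
  tri [ 0.58   -0.1706  0.2337]
lock_mouth scene [(array([187.7, 247.2]), 0.61), (array([275.6, 184.2]), 0.55)]
lock_mouth top [(array([229.2, 180.1]), 0.4)]
  tri [ 0.4848 -0.0806 -0.0587]
pump scene [(array([288.2, 133.7]), 0.65)]
pump top [(array([116.1, 233.8]), 0.95)]
  tri [0.3569 0.4508 0.0209]
valve scene [(array([276. , 280.4]), 0.7)]
valve top [(array([288.9, 143.6]), 0.59)]
  tri [ 0.715  -0.1851 -0.0133]
carton scene [(array([119.9, 301.6]), 0.71)]
carton top [(array([372.1, 213.9]), 0.64)]
  tri [ 0.4511 -0.4943  0.0162]
{'t': 0.9, 'joints': array([60.5281, 24.894 ,  1.4329, 90.1362, -0.6634, 64.9722, -4.3036]), 'qvel': array([-0.1369,  0.0432,  0.0016,  0.056 , -0.0132, -0.044 , -0.0487]), 'tau': array([ -0.0001, -66.7657,   0.9847, -31.4809,  -0.0605,   0.0327,
         0.    ]), 'ee_pos': array([ 0.2501, -0.5728,  0.2036]), 'eef_rot': array([[ 0.9164,  0.4002,  0.    ],
       [ 0.4002, -0.9164, -0.0001],
       [-0.    ,  0.0001, -1.    ]]), 'contact_force': array([0.1433, 0.3979, 0.3489]), 'torque': array([-0.0162, -0.006 , -0.023 ]), 'gripper_force': 0.0, 'opening': 1.0010505017236273}
```

Run:
```python
import cv2,numpy as np
a=cv2.imread('pics/scene0.png');b=cv2.imread('pics/top0.png')
c=cv2.resize(a[120:320,100:367],(800,600),interpolation=cv2.INTER_CUBIC);cv2.imwrite('pics/sc1.png',c)
c=cv2.resize(b[100:280,180:420],(800,600),interpolation=cv2.INTER_CUBIC);cv2.imwrite('pics/tp1.png',c)
```

```text
(no output)
```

View pics/sc1.png

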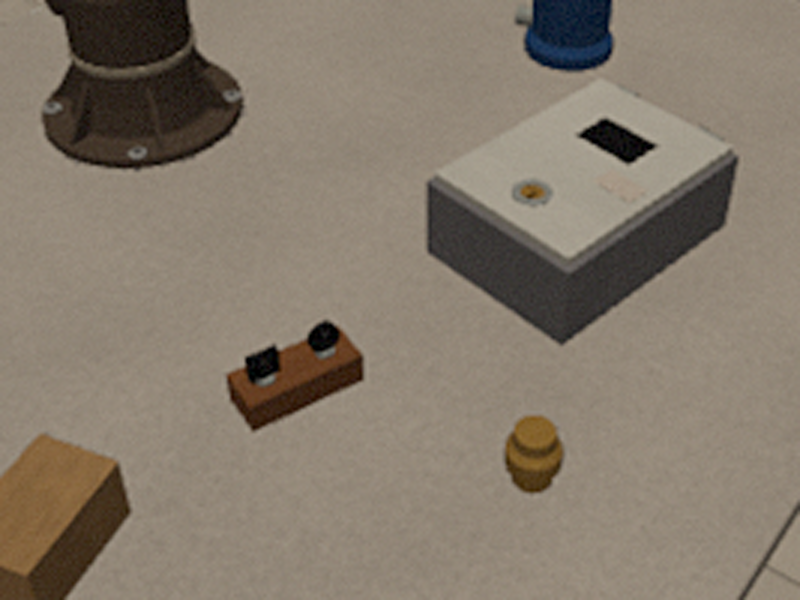

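View pics/tp1.png

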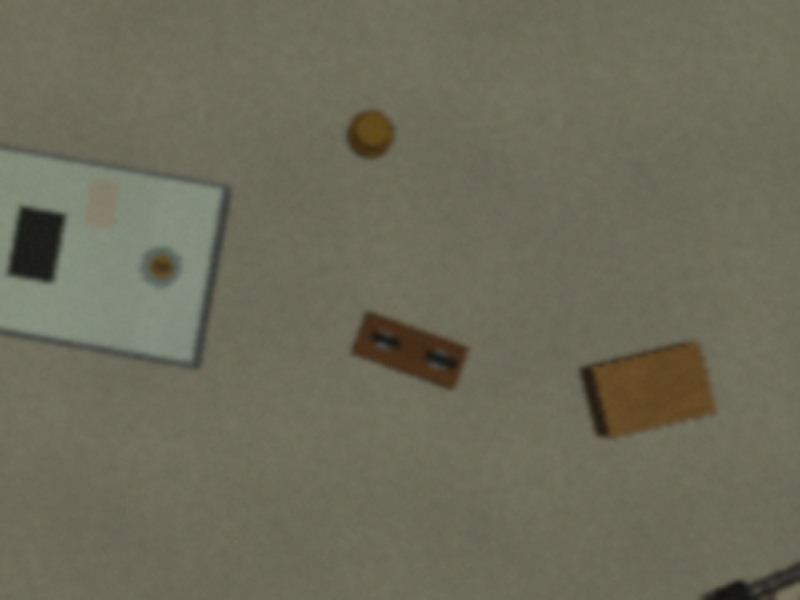

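The scene picture shows the rectangular head in the near (left) slot at crop (262,362) and the disc at (323,336). The lock is at (532,192). In the top picture the rectangular key is at crop (440,358) and the lock at (160,266). The first lock_mouth hit in the scene picture landed on the key, so it's wrong. Next I'll fit the poses from silhouettes.

```bash
cat > fit.py <<'E'
from h import *
from scipy.optimize import least_squares
np.set_printoptions(precision=4,suppress=True)
P={n:viewer.get_image(n) for n in('scene','top')}
def feat(poly):
    m=cv2.moments(np.ascontiguousarray(poly,dtype=np.float32).reshape(-1,1,2)); a=m['m00']
    return np.array([m['m10']/a,m['m01']/a,m['mu20']/a/20,m['mu11']/a/20,m['mu02']/a/20])
def hull(X): return cv2.convexHull(X.astype(np.float32)).reshape(-1,2)
def box(dim,x,y,yaw,z0):
    c=np.array([[i,j,k] for i in(-.5,.5) for j in(-.5,.5) for k in(0,1)])*dim
    R=np.array([[np.cos(yaw),-np.sin(yaw)],[np.sin(yaw),np.cos(yaw)]])
    c[:,:2]=c[:,:2]@R.T+[x,y]; c[:,2]+=z0; return c
def fit(q,dim,z0,x0,cams=('scene','top')):
    F={}
    for n in cams:
        r=spotter.trace(q,P[n])
        if not r: print(q,n,'none'); continue
        m=r[0]['region'].astype(np.uint8); print(q,n,round(r[0]['p'],2),np.round(r[0]['box'],1),m.sum())
        # pixel-area hull
        ys,xs=np.nonzero(m); pts=np.concatenate([np.c_[xs+a,ys+b] for a in(-.5,.5) for b in(-.5,.5)])
        F[n]=feat(hull(pts))
    f=lambda v:np.concatenate([feat(hull(proj(P[n],box(dim,v[0],v[1],v[2],z0))))-F[n] for n in F])
    s=least_squares(f,x0,x_scale=[.01,.01,.1],diff_step=1e-4); print(q,s.x,np.degrees(s.x[2]),'res',s.fun)
    return s.x
b=fit('keyblock',[.05,.12,.034],0,[.48,-.232,-.31])
e=fit('enclosure',[.2,.28,.11],0,[.5,0.,-.17])
k=fit('key',[.009,.032,.030],.038,[.455,-.262,-.31])
for s in(-1,1):
    print('slot',s,b[:2]+.032*s*np.array([-np.sin(b[2]),np.cos(b[2])]))
print('lock from encl',e[:2]+.085*np.array([np.sin(e[2]),-np.cos(e[2])]))
c0={'scene':(277,184),'top':(228,180)};L=[]
for n,p in P.items():
    hsv=cv2.cvtColor(p['img'],cv2.COLOR_BGR2HSV);u,v=c0[n]
    w=hsv[v-9:v+10,u-9:u+10]; m=((w[...,1]>100)&(w[...,0]<30)).astype(float)*w[...,1]
    yy,xx=np.mgrid[v-9:v+10,u-9:u+10]; px=(np.sum(xx*m)/m.sum(),np.sum(yy*m)/m.sum()); print(n,px,(m>0).sum(),onz(p,px,.11)); L.append((p,px))
print('lock tri',tri(L))
E
python3 fit.py
```

```text
keyblock scene 0.7 [198.6 247.2  43.3  32.6] 744
keyblock top 0.95 [301.9 204.4  33.1  25.9] 329
keyblock [ 0.48   -0.2358 -0.3803] -21.79216746012084 res [-0.5294  0.1392 -0.1243  0.0774 -0.0255 -0.5657 -0.4386  0.0903  0.2038
  0.1803]
enclosure scene 0.92 [295.3 190.4 101.8  89.6] 5705
enclosure top 0.89 [207.1 174.4  83.2  72.1] 4499
enclosure [ 0.5771  0.1235 -0.1573] -9.010333042028602 res [-0.5364  0.3111  0.2514  0.1964  0.0171 -0.5425 -0.3893 -0.7578 -0.3434
 -0.5156]
key scene none
key top noneTraceback (most recent call last):
  File "fit.py", line 27, in <module>
    k=fit('key',[.009,.032,.030],.038,[.455,-.262,-.31])
  File "fit.py", line 23, in fit
    s=least_squares(f,x0,x_scale=[.01,.01,.1],diff_step=1e-4); print(q,s.x,np.degrees(s.x[2]),'res',s.fun)
    return func(*args, **kwargs)
    vector_fun = VectorFunction(
        fun_wrapped,
    ...<6 lines>...
        workers=workers
    )
    self._update_fun()
    ~~~~~~~~~~~~~~~~^^
    self.f = self.fun_wrapped(xp_copy(self.x))
             ~~~~~~~~~~~~~~~~^^^^^^^^^^^^^^^^^
    return np.atleast_1d(self.fun(x))
                         ~~~~~~~~^^^
    return self.f(x, *self.args, **self.kwargs)
           ~~~~~~^^^^^^^^^^^^^^^^^^^^^^^^^^^^^^
  File "fit.py", line 22, in <lambda>
    f=lambda v:np.concatenate([feat(hull(proj(P[n],box(dim,v[0],v[1],v[2],z0))))-F[n] for n in F])
               ~~~~~~~~~~~~~~^^^^^^^^^^^^^^^^^^^^^^^^^^^^^^^^^^^^^^^^^^^^^^^^^^^^^^^^^^^^^^^^^^^^^
ValueError: need at least one array to concatenate
```

```bash
python3 - <<'E'
s=open('fit.py').read()
i=s.index("b=fit("); j=s.index("for s in(-1,1)")
s=s.replace("        r=spotter.trace(q,P[n])\n        if not r: print(q,n,'none'); continue\n        m=r[0]['region'].astype(np.uint8); print(q,n,round(r[0]['p'],2),np.round(r[0]['box'],1),m.sum())\n",
"        m=mask(q,n); print(q,n,m.sum())\n")
s=s.replace("def fit(","""W={'keyblock':{'scene':(170,222,226,270),'top':(280,188,326,222)},'key':{'scene':(178,232,195,246),'top':(304,202,318,212)}}
def mask(q,n):
    img=P[n]['img']
    if q in W:
        x0,y0,x1,y1=W[q][n]; h=cv2.cvtColor(img,cv2.COLOR_BGR2HSV).astype(int); c=img.astype(int)
        k=(c.max(2)<45 if n=='scene' else c.max(2)<50) if q=='key' else (h[...,1]>100)&(h[...,0]<20)
        m=np.zeros(k.shape,np.uint8); m[y0:y1,x0:x1]=k[y0:y1,x0:x1]
        if q=='keyblock': m=cv2.morphologyEx(m,cv2.MORPH_OPEN,np.ones((2,2),np.uint8))
        nl,l,st,_=cv2.connectedComponentsWithStats(m); m=(l==1+st[1:,4].argmax()).astype(np.uint8)
        return m
    return spotter.trace(q,P[n])[0]['region'].astype(np.uint8)
def fit(""")
open('fit.py','w').write(s)
E
python3 fit.py
```

```text
keyblock scene 713
keyblock top 363
keyblock [ 0.4814 -0.2377 -0.3799] -21.768006407212923 res [-1.1824 -0.4413  0.2277 -0.0444  0.0786 -0.706  -1.3996  0.0202  0.1934
  0.1277]
enclosure scene 5774
enclosure top 4382
enclosure [ 0.577   0.1233 -0.1743] -9.984710706353926 res [-0.6974  0.1473  0.1143  0.3785 -0.4074 -0.4569 -0.6443 -0.1492 -0.398
 -0.248 ]
key scene 84
key top 26
key [ 0.4693 -0.2654 -0.5961] -34.1519160947019 res [-0.2587  0.3678  0.1231  0.0165  0.093  -0.5194 -0.0394 -0.0337  0.0462
  0.0427]
slot -1 [ 0.4695 -0.2674]
slot 1 [ 0.4933 -0.208 ]
lock from encl [0.5623 0.0396]
scene (np.float64(277.22872459236095), np.float64(183.5695778423051)) 26 [0.5623 0.0416 0.11  ]
top (np.float64(227.88979692917286), np.float64(179.5559683011392)) 29 [0.5628 0.0384 0.11  ]
lock tri [0.5632 0.0387 0.1122]
```

>>> {"fn": "move_arm", "kwargs": {
  "steps": [
    [[46, -27.5, -2], 0],
    [[46, -27.5, 0], 0],
    [[46, -27.5, 0], 0],
    [[46, -27.5, 0], 0],
    [[46, -27.5, 0], 0]
  ],
  "grip": 0.5
}}

```text
t: 2.12
ee_pos: [0.4068, -0.3533, 0.2058]
eef_rot: [[0.916, 0.4, 0.0], [0.4, -0.916, -0.0], [0.0, 0.001, -1.0]]
contact_force: [0.9, 0.9, 0.1]
opening: 0.52
gripper_force: 0.0
```

>>> {"fn": "move_arm", "kwargs": {
  "steps": [
    [[46, -27.5, 20], -9],
    [[46, -20, 20], -9],
    [[0, 0, 20], -9],
    [[0, 0, 20], -9],
    [[0, 0, 0], -8.6]
  ]
}}

```text
t: 2.75
ee_pos: [0.4641, -0.2689, 0.124]
eef_rot: [[0.367, 0.93, -0.002], [0.93, -0.367, 0.001], [0.0, -0.003, -1.0]]
contact_force: [0.1, -0.6, 0.1]
opening: 0.503
gripper_force: 0.0
```

```bash
cat > st.py <<'E'
from h import *
import sys
np.set_printoptions(precision=4,suppress=True)
s=robot.get_state();R=np.array(s['eef_rot']);p=np.array(s['ee_pos'])
print('t',s['t'],'tcp',p,'xang',np.degrees(np.arctan2(R[1,0],R[0,0])),'j7',s['joints'],'F',s['contact_force'],'T',s['torque'],'op',s['opening']*92,s['gripper_force'])
print(R)
if len(sys.argv)>3: print('tool shift mm',1000*R.T@(np.array(sys.argv[1:4],float)-p))
E
python3 st.py 0.4694 -0.2664 0.041
```

```text
t 2.75 tcp [ 0.4641 -0.2689  0.124 ] xang 68.4998733676158 j7 [ 36.3289  22.6904 -15.7763 106.998    7.6875  51.4927  -4.6011] F [ 0.1274 -0.5979  0.0714] T [ 0.0115 -0.0695  0.0007] op 46.247707720951716 0.0
[[ 0.3665  0.9304 -0.0024]
 [ 0.9304 -0.3665  0.0012]
 [ 0.0002 -0.0027 -1.    ]]
tool shift mm [ 4.2601  4.2306 83.0036]
```

>>> {"fn": "move_arm", "kwargs": {
  "steps": [
    [[4, 4, 20], 0],
    [[0, 0, 21], 0],
    [[0, 0, 21], 0],
    [[0, 0, 20], 0],
    [[0, 0, 0], 0]
  ]
}}

```text
t: 3.38
ee_pos: [0.4692, -0.2669, 0.0424]
eef_rot: [[0.371, 0.928, -0.002], [0.928, -0.371, 0.001], [0.0, -0.003, -1.0]]
contact_force: [0.6, -0.8, 0.1]
opening: 0.498
gripper_force: 0.0
```

```bash
python3 st.py 0.4694 -0.2664 0.041
python3 - <<'E'
from h import *
p=viewer.get_image('scene'); c=p['img'][205:280,150:250]; cv2.imwrite('pics/g1.png',cv2.resize(c,(800,600),interpolation=cv2.INTER_CUBIC))
E
```

```text
t 3.375 tcp [ 0.4692 -0.2669  0.0424] xang 68.19291501874191 j7 [ 34.5333  29.0767 -14.3693 110.8882  10.49    41.4355  -7.8156] F [ 0.5709 -0.7766  0.1101] T [-0.0067 -0.0694  0.0126] op 45.800625164120845 0.0
[[ 0.3715  0.9284 -0.0024]
 [ 0.9284 -0.3715  0.0011]
 [ 0.0001 -0.0027 -1.    ]]
tool shift mm [ 0.4812 -0.0123  1.4365]
```

View pics/g1.png

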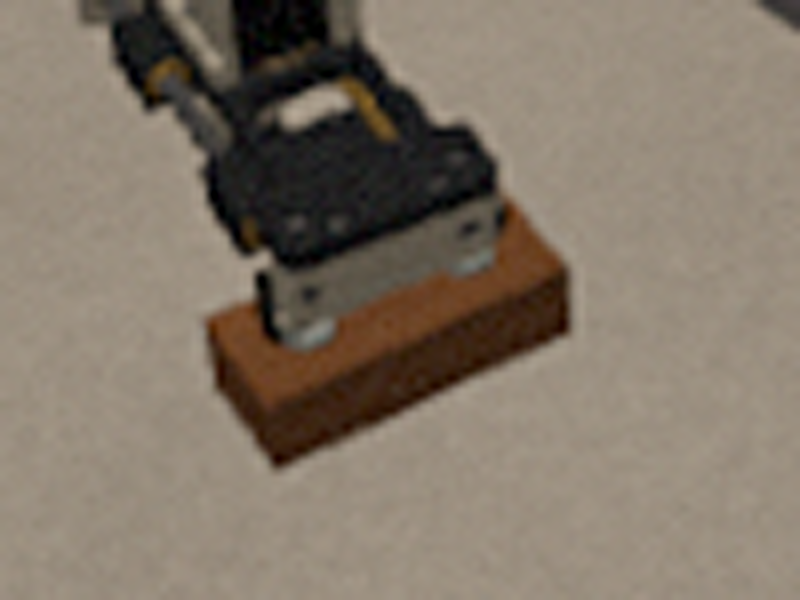

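Run:
```python
from h import *
p=viewer.get_image('scene'); s=robot.get_state(); R=np.array(s['eef_rot']);t=np.array(s['ee_pos'])
f=lambda x:np.round((proj(p,x)-[150,205])*8).astype(int).tolist()
for n,v in dict(tcp=[0,0,0],b1=[-.0375,.095,-.066],b2=[.0375,.095,-.066],fin1=[-.0095,.045,0],fin2=[.0095,.045,0],finb=[0,.045,-.05]).items(): print(n,f(t+R@np.array(v)))
for n,x in dict(slotkey=[.4695,-.2674,.034],slotspare=[.4933,-.208,.034],khead=[.4695,-.2674,.068]).items(): print(n,f(np.array(x)))
```

```text
tcp [[297, 312]]
b1 [[293, 402]]
b2 [[509, 311]]
fin1 [[326, 406]]
fin2 [[377, 384]]
finb [[340, 292]]
slotkey [[297, 331]]
slotspare [[461, 263]]
khead [[288, 262]]
```

The near-side plate spans x 270–500 in the crop. The collars of both keys show below it at (305,330) and (475,262), and no fingertips are visible where I'd expect them at (350,395). I need a wider view to understand the gripper.

Run:
```python
from h import *
a=viewer.get_image('scene')['img'];p=viewer.get_image('top');b=p['img']
s=robot.get_state();print(proj(p,s['ee_pos']))
A=cv2.resize(a[130:290,140:273],(500,600),interpolation=cv2.INTER_CUBIC)
B=cv2.resize(b[160:260,270:320],(300,600),interpolation=cv2.INTER_CUBIC)
cv2.imwrite('pics/g2.png',np.hstack([A,B]))
```

```text
[[311.68463124 207.04334883]]
```

View pics/g2.png

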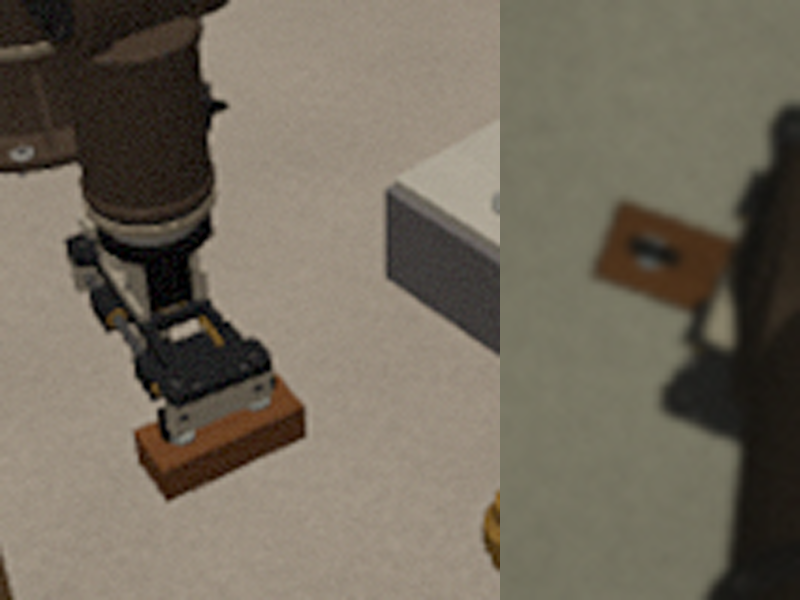

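Run:
```python
from h import *
np.set_printoptions(precision=4,suppress=True)
p=viewer.get_image('scene'); s=robot.get_state(); R=np.array(s['eef_rot']);t=np.array(s['ee_pos'])
px=lambda u,v:(150+u/8,205+v/8)
for w in(.019,.06,.075,.085):
    c,d1=ray(p,px(270,340));_,d2=ray(p,px(500,258))
    x=np.linalg.lstsq(np.c_[-d1,d2],w*R[:,0],rcond=None)[0]
    print(w,'tool coords of plate bottom corners',R.T@(c+x[0]*d1-t),R.T@(c+x[1]*d2-t))
m=lambda im:im
for n in('scene','top'):
  p=viewer.get_image(n)
  for y in(.03,.042,-.03,-.042):
    print(n,y,proj(p,[t+R@np.array([0,y,z]) for z in(0,-.03,-.06)]).round(1).tolist())
  for q in('key','spare','lock_mouth'):
    print(q,[(np.round(a['position'],1),round(a['p'],2)) for a in spotter.landmark_of(q,p)[:2]])
```

```text
0.019 tool coords of plate bottom corners [-0.2017  0.5796 -0.6296] [-0.1827  0.5803 -0.629 ]
0.06 tool coords of plate bottom corners [-0.0883  0.2352 -0.2506] [-0.0285  0.2373 -0.2486]
0.075 tool coords of plate bottom corners [-0.0469  0.1092 -0.112 ] [ 0.028   0.1119 -0.1095]
0.085 tool coords of plate bottom corners [-0.0192  0.0251 -0.0196] [ 0.0656  0.0282 -0.0167]
scene 0.03 [[191.7, 250.9], [190.7, 243.2], [189.7, 235.3]]
scene 0.042 [[193.6, 253.7], [192.6, 246.0], [191.7, 238.1]]
scene -0.03 [[182.7, 237.4], [181.6, 229.8], [180.5, 221.9]]
scene -0.042 [[181.0, 234.8], [179.9, 227.2], [178.7, 219.4]]
key [(array([186.2, 246.3]), 0.47)]
spare [(array([290.7, 135. ]), 0.67)]
lock_mouth [(array([278.9, 185.1]), 0.46)]
top 0.03 [[314.8, 199.5], [315.9, 199.2], [317.0, 199.0]]
top 0.042 [[316.0, 196.5], [317.1, 196.2], [318.3, 195.8]]
top -0.03 [[308.6, 214.6], [309.6, 214.6], [310.6, 214.6]]
top -0.042 [[307.4, 217.6], [308.3, 217.7], [309.4, 217.7]]
key []
spare [(array([227.2, 180.7]), 0.59), (array([294.2, 200.9]), 0.47)]
lock_mouth [(array([229.4, 181.3]), 0.6)]
```

The plate turns out to be the near end of the gripper body. It hides the fingers, so I can't confirm them visually. Closing gently and reading the opening will tell me more.

>>> {"fn": "move_arm", "kwargs": {
  "steps": [
    [[0, 0, 0], 0],
    [[0, 0, 0], 0],
    [[0, 0, 0], 0],
    [[0, 0, 0], 0],
    [[0, 0, 0], 0]
  ],
  "grip": 0,
  "squeeze": 8
}}

```text
t: 4.65
ee_pos: [0.4702, -0.2672, 0.0435]
eef_rot: [[0.371, 0.928, -0.0], [0.928, -0.371, -0.0], [-0.0, -0.0, -1.0]]
contact_force: [0.6, -0.4, -0.1]
opening: 0.092
gripper_force: 8.0
```

```bash
python3 st.py
```

```text
t 4.65 tcp [ 0.4702 -0.2672  0.0435] xang 68.19221021126968 j7 [ 34.5443  28.9862 -14.3896 110.8403  10.4916  41.4211  -7.8186] F [ 0.6255 -0.3945 -0.1103] T [ 0.0042 -0.0632 -0.036 ] op 8.4534284350384 7.999776743056453
[[ 0.3715  0.9284 -0.    ]
 [ 0.9284 -0.3715 -0.    ]
 [-0.     -0.     -1.    ]]
```

>>> {"fn": "move_arm", "kwargs": {
  "steps": [
    [[0, 0, 0], 0],
    [[0, 0, -5], 0],
    [[0, 0, -20], 0],
    [[0, 0, -45], 0],
    [[0, 0, -50], 0]
  ],
  "grip": 0,
  "squeeze": 50
}}

```text
t: 5.28
ee_pos: [0.4697, -0.267, 0.1647]
eef_rot: [[0.371, 0.928, -0.001], [0.928, -0.371, 0.001], [0.0, -0.001, -1.0]]
contact_force: [0.9, -0.6, -0.7]
opening: 0.073
gripper_force: 50.0
```

```bash
python3 st.py .5625 .0397 .165;  python3 - <<'E'
from h import *
a=viewer.get_image('scene')['img'];b=viewer.get_image('top')['img']
A=cv2.resize(a[195:275,150:257],(800,600),interpolation=cv2.INTER_CUBIC)
cv2.imwrite('pics/g3.png',A)
E
```

```text
t 5.275 tcp [ 0.4697 -0.267   0.1647] xang 68.19930957105551 j7 [ 36.3689  20.4152 -16.256  103.8128   6.6884  56.7724  -4.3992] F [ 0.9457 -0.6123 -0.6951] T [-0.0451 -0.1321 -0.0106] op 6.730553362793827 49.98297714628279
[[ 0.3714  0.9285 -0.001 ]
 [ 0.9285 -0.3714  0.0006]
 [ 0.0002 -0.0012 -1.    ]]
tool shift mm [319.209  -27.7411  -0.2301]
```

View pics/g3.png

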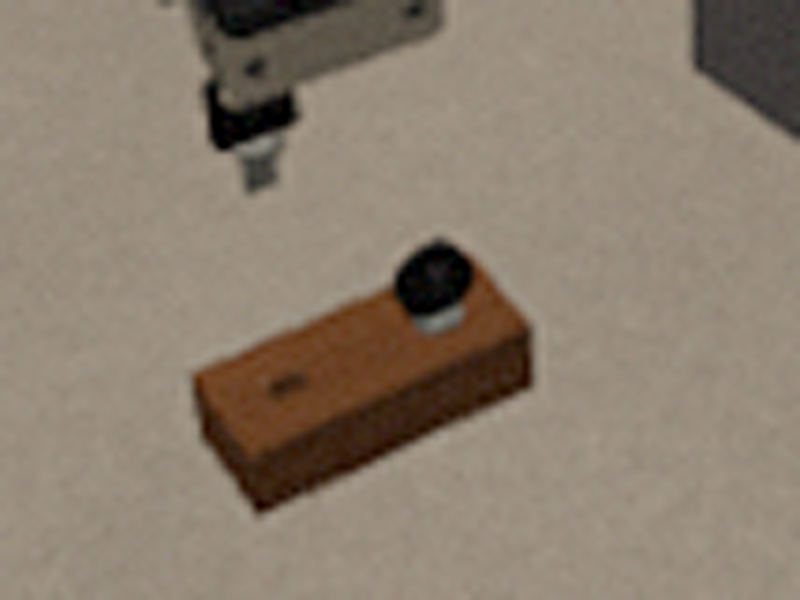

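The key is in the gripper, with its head at crop (252,118) and its blade end at (260,188). The spare stayed in the block. Next I'll measure the key's offset in the gripper.

Run:
```python
from h import *
p=viewer.get_image('scene'); s=robot.get_state(); R=np.array(s['eef_rot']);t=np.array(s['ee_pos'])
f=lambda v:(proj(p,t+R@np.array(v))-[150,195])*7.5
for v in([0,0,.0335],[.006,0,.0335],[-.006,0,.0335],[0,0,.0095],[-.01,0,.0095],[.01,0,.0095],[-.016,0,.0055],[.016,0,.0055],[-.016,0,-.0245],[.016,0,-.0245]): print(v,f(v).round(0))
```

```text
[0, 0, 0.0335] [[257. 196.]]
[0.006, 0, 0.0335] [[273. 190.]]
[-0.006, 0, 0.0335] [[241. 202.]]
[0, 0, 0.0095] [[250. 145.]]
[-0.01, 0, 0.0095] [[223. 155.]]
[0.01, 0, 0.0095] [[277. 135.]]
[-0.016, 0, 0.0055] [[206. 152.]]
[0.016, 0, 0.0055] [[291. 120.]]
[-0.016, 0, -0.0245] [[196.  86.]]
[0.016, 0, -0.0245] [[283.  55.]]
```

>>> {"fn": "move_arm", "kwargs": {
  "steps": [
    [[30, -2.5, -5], 0],
    [[53, -4.5, -5], 0],
    [[53, -4.5, 0], 0],
    [[53, -4.5, 0], 0],
    [[53, -4.5, 0], 0]
  ]
}}

```text
t: 6.05
ee_pos: [0.5407, -0.0335, 0.1725]
eef_rot: [[0.372, 0.928, -0.002], [0.928, -0.372, -0.0], [-0.001, -0.001, -1.0]]
contact_force: [0.2, -0.1, 0.0]
opening: 0.071
gripper_force: 50.0
```

>>> {"fn": "move_arm", "kwargs": {
  "steps": [
    [[53, -4.5, 0], 0],
    [[24, -3, 0], -6],
    [[0, 0, 0], -6.3],
    [[0, 0, 0], 0],
    [[0, 0, 0], 0]
  ]
}}

```text
t: 6.68
ee_pos: [0.5623, 0.0386, 0.1729]
eef_rot: [[0.168, 0.986, -0.001], [0.986, -0.168, -0.0], [-0.0, -0.001, -1.0]]
contact_force: [-0.9, -0.1, -1.5]
opening: 0.069
gripper_force: 50.0
```

```bash
python3 st.py .5625 .0397 .165;  python3 - <<'E'
from h import *
P={n:viewer.get_image(n) for n in('scene','top')}
p=P['scene'];a=p['img']; s=robot.get_state(); R=np.array(s['eef_rot']);t=np.array(s['ee_pos'])
f=lambda v:(proj(p,t+R@np.array(v))-[240,140])*10
for v in([0,0,.0335],[.006,0,.0335],[-.006,0,.0335],[0,0,.0095],[-.016,0,.0055],[.016,0,.0055],[-.016,0,-.0245]): print(v,f(v).round(0))
print('lock',(proj(p,[.5625,.0397,.11])-[240,140])*10)
cv2.imwrite('pics/g4.png',cv2.resize(a[140:200,240:320],(800,600),interpolation=cv2.INTER_CUBIC))
E
```

```text
t 6.675 tcp [0.5623 0.0386 0.1729] xang 80.30209317492466 j7 [  8.7749  23.1302 -24.6559  99.526   10.9334  59.7813 -29.3725] F [-0.9299 -0.0961 -1.4572] T [-0.0499 -0.0828  0.0271] op 6.363300090680961 49.98597781173885
[[ 0.1685  0.9857 -0.0011]
 [ 0.9857 -0.1685 -0.0003]
 [-0.0005 -0.001  -1.    ]]
tool shift mm [ 1.0696 -0.0109  7.876 ]
[0, 0, 0.0335] [[373. 363.]]
[0.006, 0, 0.0335] [[386. 355.]]
[-0.006, 0, 0.0335] [[359. 371.]]
[0, 0, 0.0095] [[377. 298.]]
[-0.016, 0, 0.0055] [[341. 309.]]
[0.016, 0, 0.0055] [[414. 266.]]
[-0.016, 0, -0.0245] [[346. 225.]]
lock [[369.33841991 438.97559875]]
```

View pics/g4.png

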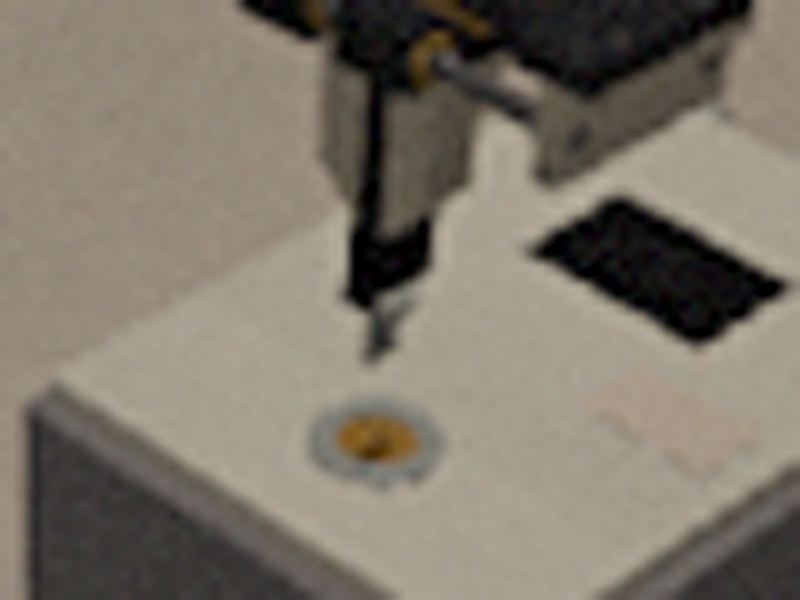

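The lock's brass face is at crop (376,438). The blade end is straight above it at about (375,357), with the slot dark at (375,445). The alignment matches the estimate to within about 1 mm, so I'm going down.

>>> {"fn": "move_arm", "kwargs": {
  "steps": [
    [[0.8, 0, 12], 0],
    [[0, 0, 12], 0],
    [[0, 0, 3], 0],
    [[0, 0, 2], 0],
    [[0, 0, 0], 0]
  ]
}}

```text
t: 7.4
ee_pos: [0.563, 0.0401, 0.1446]
eef_rot: [[0.165, 0.986, 0.0], [0.986, -0.165, 0.0], [0.0, 0.0, -1.0]]
contact_force: [0.4, 0.1, -0.2]
opening: 0.067
gripper_force: 50.0
```

```bash
python3 st.py .5625 .0397 .1195
```

```text
t 7.4 tcp [0.563  0.0401 0.1446] xang 80.48922739234358 j7 [  8.2896  24.7918 -24.333  101.4574  11.9877  56.2952 -30.2594] F [ 0.3959  0.142  -0.1876] T [ 0.0201 -0.1272  0.0171] op 6.141647707041454 49.98606724664569
[[ 0.1652  0.9863  0.0001]
 [ 0.9863 -0.1652  0.    ]
 [ 0.0001  0.0001 -1.    ]]
tool shift mm [-0.5238 -0.4281 25.0583]
```

>>> {"fn": "move_arm", "kwargs": {
  "steps": [
    [[0, 0, 2], 0],
    [[0, 0, 2], 0],
    [[0, 0, 0], 0]
  ]
}}

```text
t: 7.78
ee_pos: [0.5628, 0.04, 0.1404]
eef_rot: [[0.165, 0.986, -0.0], [0.986, -0.165, -0.0], [-0.0, -0.0, -1.0]]
contact_force: [-0.9, 1.2, 0.2]
opening: 0.071
gripper_force: 50.0
```

```bash
python3 st.py .5625 .0397 .1195
```

```text
t 7.775 tcp [0.5628 0.04   0.1404] xang 80.49035232033945 j7 [  8.2315  25.0363 -24.2653 101.7414  12.1444  55.8093 -30.3918] F [-0.9025  1.1999  0.1869] T [-0.023  -0.0864 -0.0551] op 6.514137307865508 49.98739331960678
[[ 0.1652  0.9863 -0.0001]
 [ 0.9863 -0.1652 -0.0001]
 [-0.0002 -0.0001 -1.    ]]
tool shift mm [-0.3571 -0.2645 20.9086]
```

>>> {"fn": "move_arm", "kwargs": {
  "steps": [
    [[0, 0, 2], 0],
    [[0, 0, 1.5], 0],
    [[0, 0, 0], 0]
  ]
}}

```text
t: 8.15
ee_pos: [0.5627, 0.0399, 0.1368]
eef_rot: [[0.165, 0.986, -0.0], [0.986, -0.165, -0.0], [-0.0, -0.0, -1.0]]
contact_force: [-0.5, -1.0, -0.8]
opening: 0.068
gripper_force: 49.9
```

```bash
python3 st.py .5625 .0397 .1195
```

```text
t 8.15 tcp [0.5627 0.0399 0.1368] xang 80.48222788864763 j7 [  8.178   25.258  -24.198  101.9781  12.2842  55.3872 -30.5128] F [-0.4544 -0.9908 -0.8375] T [-0.3015 -0.1416 -0.0233] op 6.301604753299927 49.94838156038895
[[ 0.1654  0.9862 -0.0004]
 [ 0.9862 -0.1654 -0.0003]
 [-0.0004 -0.0003 -1.    ]]
tool shift mm [-0.1818 -0.2045 17.2731]
```

>>> {"fn": "move_arm", "kwargs": {
  "steps": [
    [[0, 0, 1.5], 2],
    [[0, 0, 1.5], -4],
    [[0, 0, 1.5], 4],
    [[0, 0, 1.5], -2],
    [[0, 0, 0], 0]
  ]
}}

```text
t: 8.78
ee_pos: [0.5639, 0.0401, 0.1319]
eef_rot: [[0.166, 0.986, 0.002], [0.986, -0.166, -0.0], [0.0, 0.002, -1.0]]
contact_force: [0.9, -1.7, 7.4]
opening: 0.071
gripper_force: 50.1
```

```bash
python3 st.py .5625 .0397 .1195
```

```text
t 8.775 tcp [0.5639 0.0401 0.1319] xang 80.42210448609465 j7 [  8.0702  25.5695 -24.0968 102.2711  12.5133  54.6631 -30.7723] F [ 0.865  -1.6559  7.3568] T [-0.4694 -0.1366  0.0132] op 6.565312941581444 50.07752842269838
[[ 0.1664  0.9861  0.0022]
 [ 0.9861 -0.1664 -0.    ]
 [ 0.0003  0.0022 -1.    ]]
tool shift mm [-0.6462 -1.3395 12.4028]
```

>>> {"fn": "move_arm", "kwargs": {
  "steps": [
    [[-0.7, 0.8, 1], 2.5],
    [[0, -1.6, 1], -5],
    [[0, 1.6, 1], 5],
    [[0, -1.6, 1], -5],
    [[0, 0.8, 0.5], 2.5]
  ]
}}

```text
t: 9.4
ee_pos: [0.5631, 0.0396, 0.127]
eef_rot: [[0.166, 0.986, 0.001], [0.986, -0.166, -0.0], [0.0, 0.001, -1.0]]
contact_force: [-0.4, -2.0, 2.3]
opening: 0.068
gripper_force: 50.0
```

```bash
python3 st.py .5625 .0397 .1195
```

```text
t 9.4 tcp [0.5631 0.0396 0.127 ] xang 80.42606295349027 j7 [  8.0495  25.8526 -24.0235 102.6266  12.6766  54.1246 -30.8811] F [-0.4202 -1.9654  2.2933] T [-0.4467 -0.0518  0.0012] op 6.256180105444016 49.97268689330667
[[ 0.1663  0.9861  0.0009]
 [ 0.9861 -0.1663 -0.0001]
 [ 0.0001  0.0009 -1.    ]]
tool shift mm [ 0.0057 -0.6154  7.4849]
```

>>> {"fn": "move_arm", "kwargs": {
  "steps": [
    [[-0.5, 0.8, 1.2], 2.5],
    [[0, -1.6, 1.2], -5],
    [[0, 1.6, 1.2], 5],
    [[0, -1.6, 1.2], -5],
    [[0, 0.8, 0.7], 2.5]
  ]
}}

```text
t: 10.02
ee_pos: [0.5631, 0.0394, 0.1214]
eef_rot: [[0.166, 0.986, 0.001], [0.986, -0.166, 0.0], [0.0, 0.001, -1.0]]
contact_force: [-0.4, -1.1, 4.8]
opening: 0.071
gripper_force: 50.0
```

```bash
python3 st.py .5625 .0397 .1195
```

```text
t 10.025 tcp [0.5631 0.0394 0.1214] xang 80.42660178216794 j7 [  7.9716  26.209  -23.914  102.9774  12.8879  53.4533 -31.0475] F [-0.4111 -1.0718  4.8311] T [-0.3747 -0.1042 -0.0097] op 6.528089745576966 49.99047055374831
[[ 0.1663  0.9861  0.0008]
 [ 0.9861 -0.1663  0.    ]
 [ 0.0001  0.0008 -1.    ]]
tool shift mm [ 0.199  -0.5948  1.8634]
```

>>> {"fn": "move_arm", "kwargs": {
  "steps": [
    [[0, 0.6, 0.8], 2],
    [[0, -1.2, 0.8], -4],
    [[0, 1.2, 0.8], 4],
    [[0, -0.6, 0.8], -2],
    [[0, 0, 0], 0]
  ]
}}

```text
t: 10.65
ee_pos: [0.5635, 0.0394, 0.119]
eef_rot: [[0.166, 0.986, 0.002], [0.986, -0.166, -0.0], [-0.0, 0.002, -1.0]]
contact_force: [-2.3, -2.0, 12.6]
opening: 0.071
gripper_force: 50.1
```

```bash
python3 st.py .5625 .0397 .1195
```

```text
t 10.65 tcp [0.5635 0.0394 0.119 ] xang 80.42603546321052 j7 [  7.8902  26.3612 -23.8375 103.1133  13.0215  53.1265 -31.1652] F [-2.3393 -1.9898 12.6113] T [-0.6558  0.4553 -0.0032] op 6.515318070382875 50.07911349646747
[[ 0.1663  0.9861  0.0018]
 [ 0.9861 -0.1663 -0.0004]
 [-0.0001  0.0018 -1.    ]]
tool shift mm [ 0.1204 -1.0431 -0.487 ]
```

>>> {"fn": "move_arm", "kwargs": {
  "steps": [
    [[0, 0.6, 0.6], 2],
    [[0, -1.2, 0.6], -4],
    [[0, 1.2, 0], 4],
    [[0, -0.6, 0], -2],
    [[0, 0, 0], 0]
  ]
}}

```text
t: 11.28
ee_pos: [0.5639, 0.0396, 0.1188]
eef_rot: [[0.166, 0.986, 0.003], [0.986, -0.166, -0.0], [0.0, 0.003, -1.0]]
contact_force: [-4.5, -2.8, 21.0]
opening: 0.068
gripper_force: 50.2
```

```bash
python3 st.py .5625 .0397 .1195
```

```text
t 11.275 tcp [0.5639 0.0396 0.1188] xang 80.42515202288757 j7 [  7.8612  26.3736 -23.8277 103.1345  13.0626  53.0317 -31.2148] F [-4.4545 -2.8355 20.9859] T [-0.7606  0.9733  0.0179] op 6.2629081981894235 50.234383726492524
[[ 0.1663  0.9861  0.0029]
 [ 0.9861 -0.1663 -0.0005]
 [ 0.      0.003  -1.    ]]
tool shift mm [-0.1317 -1.4117 -0.7428]
```

Pushing 1.2 mm further moved the key only 0.2 mm while the force rose 8 N, so the collar is seated on the face. Now I'll turn it.

>>> {"fn": "move_arm", "kwargs": {
  "steps": [
    [[0, 0, 0], 9],
    [[0, 0, 0], 9],
    [[0, 0, 0], 9],
    [[0, 0, 0], 9],
    [[0, 0, 0], 9]
  ]
}}

```text
t: 11.9
ee_pos: [0.5639, 0.0394, 0.1188]
eef_rot: [[0.818, 0.575, 0.003], [0.575, -0.818, -0.0], [0.002, 0.002, -1.0]]
contact_force: [-5.3, -2.8, 20.6]
opening: 0.072
gripper_force: 50.1
```

```bash
python3 st.py .5625 .0397 .1195
```

```text
t 11.9 tcp [0.5639 0.0394 0.1188] xang 35.1005644578118 j7 [ -0.0435  24.9763 -12.8081 103.8269   6.9094  51.7905 -70.8594] F [-5.3152 -2.8329 20.5506] T [-0.8598  1.1257  0.0302] op 6.654782908200251 50.054596066474915
[[ 0.8181  0.575   0.0029]
 [ 0.575  -0.8181 -0.0004]
 [ 0.0021  0.0019 -1.    ]]
tool shift mm [-0.9752 -1.0154 -0.7538]
```

>>> {"fn": "move_arm", "kwargs": {
  "steps": [
    [[-0.6, -0.1, 0], 9],
    [[0, 0, 0], 9],
    [[0, 0, 0], 9],
    [[0, 0, 0], 9],
    [[0, 0, 0], 9]
  ]
}}

```text
t: 12.52
ee_pos: [0.5635, 0.0391, 0.1187]
eef_rot: [[0.985, -0.172, 0.003], [-0.172, -0.985, -0.0], [0.003, -0.0, -1.0]]
contact_force: [-3.6, -3.0, 19.5]
opening: 0.071
gripper_force: 50.2
```

```bash
python3 st.py .5625 .0397 .1195
```

```text
t 12.525 tcp [0.5635 0.0391 0.1187] xang -9.898199783528499 j7 [  -8.0096   24.2227   -1.9041  104.6108    1.0516   51.0121 -110.3036] F [-3.555  -2.9882 19.535 ] T [-0.7569  1.0246  0.03  ] op 6.564672067125816 50.231133699417114
[[ 0.9851 -0.1719  0.003 ]
 [-0.1719 -0.9851 -0.0001]
 [ 0.003  -0.0004 -1.    ]]
tool shift mm [-1.0387 -0.4387 -0.8184]
```

>>> {"fn": "move_arm", "kwargs": {
  "steps": [
    [[0, 0, 0], 4],
    [[0, 0, 0], 3],
    [[0, 0, 0], 0]
  ]
}}

```text
t: 12.9
ee_pos: [0.5635, 0.039, 0.1187]
eef_rot: [[0.958, -0.287, 0.003], [-0.287, -0.958, -0.0], [0.003, -0.001, -1.0]]
contact_force: [-4.8, -3.5, 20.4]
opening: 0.07
gripper_force: 50.2
```

```bash
python3 st.py
```

```text
t 12.9 tcp [0.5635 0.039  0.1187] xang -16.650457485484797 j7 [  -9.2345   24.1696   -0.2377  104.7174    0.1801   50.9438 -116.2149] F [-4.7747 -3.4793 20.3632] T [-0.7813  1.0204  0.0913] op 6.463797653860173 50.23538589477539
[[ 0.9581 -0.2865  0.003 ]
 [-0.2865 -0.9581 -0.0002]
 [ 0.003  -0.0006 -1.    ]]
```

>>> {"fn": "move_arm", "kwargs": {
  "steps": [
    [[0, 0, 0], 3],
    [[0, 0, 0], 0],
    [[0, 0, 0], 0]
  ]
}}

```text
t: 13.28
ee_pos: [0.5634, 0.039, 0.1187]
eef_rot: [[0.942, -0.336, 0.003], [-0.336, -0.942, -0.0], [0.003, -0.001, -1.0]]
contact_force: [-4.3, -4.2, 19.5]
opening: 0.069
gripper_force: 50.3
```

```bash
python3 st.py
```

```text
t 13.275 tcp [0.5634 0.039  0.1187] xang -19.60845724078459 j7 [  -9.7525   24.1522    0.4703  104.7636   -0.203    50.9169 -118.8043] F [-4.2962 -4.1844 19.5304] T [-0.7558  1.0552  0.1151] op 6.3273153220261005 50.25117465091171
[[ 0.942  -0.3356  0.003 ]
 [-0.3356 -0.942  -0.0001]
 [ 0.0029 -0.0009 -1.    ]]
```

>>> {"fn": "move_arm", "kwargs": {
  "steps": [
    [[0, 0, 0], 3],
    [[0, 0, 0], 0],
    [[0, 0, 0], 0]
  ]
}}

```text
t: 13.65
ee_pos: [0.5634, 0.039, 0.1187]
eef_rot: [[0.923, -0.384, 0.003], [-0.384, -0.923, -0.0], [0.003, -0.001, -1.0]]
contact_force: [-4.7, -3.2, 21.0]
opening: 0.071
gripper_force: 50.4
```

>>> {"fn": "move_arm", "kwargs": {
  "steps": [
    [[0, 0, 0], 3],
    [[0, 0, 0], 0],
    [[0, 0, 0], 0]
  ]
}}

```text
t: 14.02
ee_pos: [0.5634, 0.039, 0.1187]
eef_rot: [[0.902, -0.432, 0.003], [-0.432, -0.902, -0.0], [0.003, -0.001, -1.0]]
contact_force: [-4.8, -3.1, 20.3]
opening: 0.073
gripper_force: 50.6
```

```bash
python3 st.py
python3 - <<'E'
from h import *
a=viewer.get_image('scene')['img']
cv2.imwrite('pics/g5.png',cv2.resize(a[140:200,240:320],(800,600),interpolation=cv2.INTER_CUBIC))
E
```

```text
t 14.025 tcp [0.5634 0.039  0.1187] xang -25.593431149088847 j7 [ -10.8303   24.1196    1.9359  104.8618   -0.9698   50.8712 -124.0468] F [-4.8239 -3.1326 20.3177] T [-0.7861  1.1388  0.1992] op 6.720374692831102 50.628513447591104
[[ 0.9019 -0.432   0.0029]
 [-0.432  -0.9019 -0.0002]
 [ 0.0027 -0.0011 -1.    ]]
```

View pics/g5.png

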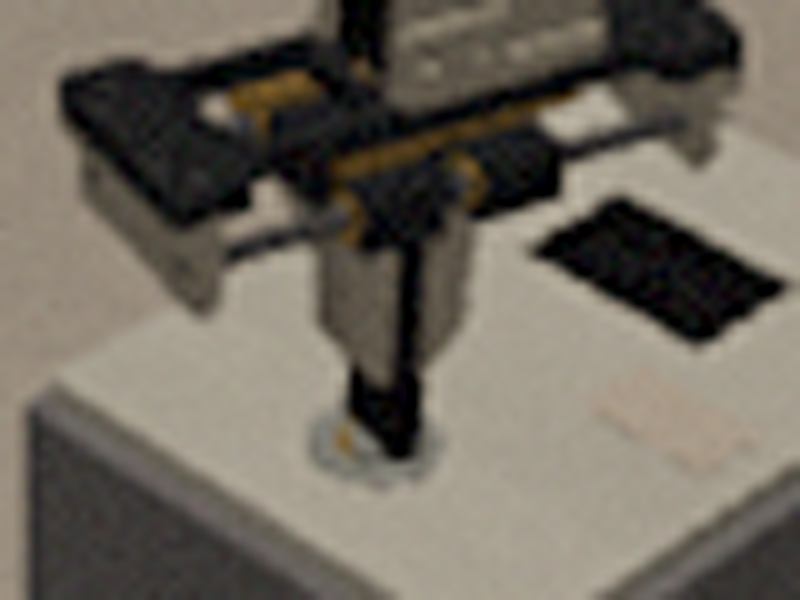

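The picture shows the head turned across the cabinet and the collar seated inside the steel rim at about (385,445). The turning moment is 0.2 Nm, well above the 0.07 Nm spring, and it keeps rising stiffly, so the plug is at its stop. The downward push is steady at 20 N, so I'm handing in.

```bash
python3 -c "
from station import ticket
print(ticket.finish_job())"
```

```text
the job is handed in; nothing more can be done
None
```

The rectangular-head key is fully home in the cabinet lock and turned clockwise to the stop, with the arm still gripping and holding it there; the job was handed in at about 14 s, and no verdict came back.

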